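Turn the stained-glass panel over for soldering its back

TASK

The panel's front is soldered and its back is next: turn the panel over, like a page across the white ridge, so that it lies flat on the dark bed of the block with its copper back up, and slide it so that its long edge is snug along the whole aluminium rail. It is glass: let it down gently, never let it fall or slap down, and leave everything else on the bench where it is.

Things in the scene. Friction and masses are not known exactly. Their poses are not given: they have to be found in the camera images.
- panel: stained-glass panel, a stiff slab 110 mm (its x) by 130 mm (its y) by 8 mm (its z), 0.22 to 0.35 kg. Origin at the slab's centre, mid-thickness. +z comes out of the finished front (silver seams and border), -z out of the back (copper seams and border); both show teal, amber, plum and green panes. It starts front up on the pale bed, its y within 0.04 rad of the block's y
- jut_edge (a point): middle of the panel's -y edge, mid-thickness. At the start this edge juts 43 to 53 mm out past the end of the pale bed, its underside 60 mm above the table; the +y edge is 4 to 14 mm short of the ridge
- block: fixed wooden turning block, a pale and a dark bed at one height (z 60 mm), each x -80 to +80 mm, with a ridge between. Origin on the table under the ridge, mid-width; x away from the robot, y along the block to the left (from the pale to the dark bed), z up; its yaw varies within 0.35 rad. A panel laid on the dark bed beside the ridge juts some 40 mm past the bed's +y end
- pale_bed (a point): centre of the pale plywood bed's top: the bed is y -95 to -4 mm in the block frame, top at z 60 mm
- dark_bed (a point): centre of the dark wooden bed's top: the bed is y +4 to +95 mm in the block frame, top at z 60 mm
- ridge (a point): middle of the top of the white ridge between the beds, 8 mm wide (y -4 to +4), 6 mm high, over the block's whole x width (block frame 0, 0, 66 mm); axes as the block's. The panel's lower edge slides on the smooth beds but is stopped by the ridge, and has to be lifted over it
- rail_face (a point): middle of that face of the aluminium rail which looks towards the robot (block frame x 66, y 49.5, z 67 mm). The rail stands on the far side of the dark bed: x 66 to 80, y 4 to 95 mm, 14 mm above the bed; axes as the block's
- flux_jar: small amber jar with black lid, 48 mm across, 62 mm tall, standing on the table beyond the block, its centre 125 to 145 mm from the block origin in the block x; origin at the centre of its foot; leave alone
- foil_roll: flat copper ring (roll of foil), 68 mm across, 12 mm high, lying beyond the block; origin at the centre of its underside; leave alone
- solder_spool: aluminium spool standing on the bench, 60 mm across, 50 mm tall; origin at the centre of its foot; leave alone
- pliers: pliers with red handles lying on the bench, about 175 mm long; origin near the middle, on the underside; leave alone
There are look-alikes about, which are no part of the job. There is more than one size of the panel; the one meant has the size given above.

How it is judged (in metres and radians):
At the end, for the whole second after the job is handed in: The panel lies at rest, flat (within 3 degrees) on the dark bed, copper back up, its 130 mm edge against the rail (gap at most about 3 mm, parallel within 3 degrees), beside the ridge, its centre over the dark bed, released (angle between panel's own z axis and vertical above 3.09 rad and z of panel in the frame of block between 0.062 and 0.0665 m and y of panel in the frame of block between 0.06 and 0.095 m and x of panel in the frame of block between 0.0075 and 0.0135 m and angle between the y axis of panel and the y axis of block, either way round below 0.05 rad and linear speed of panel below 0.01 m/s and contact force between panel and the fingers below 0.1 N); the robot touches nothing.
It fails at once if the panel falls or slaps down (turns faster than 6 rad/s, or moves faster than 0.7 m/s: about a 20 mm drop) (angular speed of panel above 6 rad/s or linear speed of panel above 0.7 m/s).
It fails at once if another loose thing on the bench is moved by more than 30 mm (distance of any of flux_jar, foil_roll, solder_spool, pliers from where it was at the start of the episode above 0.03 m).
It also fails if it takes over 67 s, if anything falls off the work surface, if the arm or the gripper's body presses on something with over 40 N, if the wrist force passes 120 N, or if a joint passes its speed limit or range.

ROBOT

A 6-joint arm with a two-finger parallel gripper is mounted at the origin on the work surface. World frame = base frame: x ahead of the robot, y to its left, z up, the work surface at z = 0. Lengths are in mm, angles in degrees, forces in N, time in s.
With the tool pointing down it reaches from about 300 to 850 mm from the base axis. Payload 4.2 kg.
Tool frame: the origin (TCP) lies midway between the tips of the shut fingers; the grasp point (between the pads) lies 19 mm behind it; z points along the fingers, y is the line along which they close (so a half turn about z gives the same grasp; the last joint's range is limited). The gripper opens to 91 mm and grips with 3 to 60 N. Pads are 32 mm wide; open, the fingers measure 118 mm over their backs; the gripper's body (76 mm by 178 mm) begins 60 mm behind the grasp point.
Start: joints at [-64.286, 18.312, 89.639, -0, 72.044, -1.146], TCP at [259.8, -512.979, 213.976] pointing down, gripper open.
Joint ranges: [-177.97, 177.97], [-48.28, 115.42], [12.27, 149.76], [-77.06, 257.06], [2.81, 150.46], [-146.56, 146.56]. Speed limits (degrees/s): [147.25, 147.25, 180, 180, 180, 180].

INTERFACE

Orientations are given as [roll, pitch, yaw] about the fixed x, y, z axes, in that order (R = Rz(yaw) Ry(pitch) Rx(roll)).
In Python, from workcell import env gives the robot as it stands.
- The arm moves only by the tool send_rows, never from a script. Its argument "steps" is a list that holds one entry, the list of rows, each a list of 5 numbers: the shift along the tool's x, y, z scaled (see below), then the turn about the tool's z scaled (see below), then the opening, from 0 (shut) to 1 (fully open). In form: [[[dx, dy, dz, yaw, fingers], ...]]. A call has 1 to 5 rows; each row shifts and turns the commanded pose from where the row before left it, along the tool's axes as they then stand; what a row does not reach is not made up. The controller multiplies each number of a shift by 0.04 m and each number of a turn by 0.12 rad. A row lasts 1/12 s, in which the tool goes at most 41.7 mm and 7.16 degrees, less where a joint would pass 70% of its speed; a pose out of reach is approached as far as the arm can. A call with a number of a shift or a turn outside -1 to 1 is refused whole. A call with a gripper value outside its range is refused whole. The fingers move at their own pace and stop on an object; "squeeze" is the grip in N (left out, the last holds). Time passes only in rows, so rows that do not move let the fingers close. It gives the time, the measured TCP pose, the force, the opening and the grip force at its end, in the units of the state.
- env.state(): the state, without advancing time (a new reading comes with each control period).
- env.grab_frame(name): name is "scene" or "side" or "wrist"; returns a dict with "pixels" (384x512x3 uint8, red, green, blue), "depth" (384x512 float32, mm along the optical axis (not along the pixel's ray), 0 where there is no reading), "intrinsics" (3x3 intrinsics, pixels), "dist" ([k1, k2, p1, p2, k3] as OpenCV has them; the pictures are not rectified), "cam_to_world" (4x4, takes a point from camera to world coordinates). Camera axes: x right, y down, z forward; pixel columns grow to the right and rows downward; lengths in mm; the calibration is good to about 2 mm. A picture is of the moment at which its call begins.
- env.job_done(): hands the job in; it is judged then, once.
The state is a dict: "time_s": time; "qpos": joint angles; "qvel": joint speeds; "effort": joint torques, N m; "ee_pos": TCP position; "ee_rot": TCP orientation; "force": force on the tool from outside, world axes, zero at the start; "torque": the same for the moment, N m; "gripper_width": finger opening in mm; "gripper_force": force on a finger pad.
Only numpy, scipy, OpenCV 4.12 (cv2) and the standard library are available. Lean on these libraries where they do the work, as an engineer would, in place of code of your own. Each camera call takes 0.05 s, during which the arm holds its last target. There are 200 camera calls.

## Working session

There is one attempt and no reset: what is moved stays moved. The work goes in short steps, Python scripts to look and compute and a tool call to move; the robot and the scene stay as the last step left them, time stands still between calls to the robot, and variables do not carry over. Pictures are saved under pics/ and viewed, at most 10 in all, crops included, and the job is handed in when it is done.

Besides the shell and the picture viewer there is one more tool, called by a JSON object that holds its "method" and its "body". send_rows: Moves the arm, as the interface text tells. Shifts and turns lie within -1 to 1; 1 stands for 0.04 m of shift or 0.12 rad of turn. Its arguments: {"type":"object","properties":{"steps":{"type":"array"},"squeeze":{"type":"number"}},"required":["steps"]}

```bash
mkdir -p pics
cat > h.py <<'E'
import numpy as np, cv2
from workcell import env
def cloud(name):
    f=env.grab_frame(name); d=f["depth"]; K=f["intrinsics"]; h,w=d.shape
    u,v=np.meshgrid(np.arange(w),np.arange(h))
    p=cv2.undistortPoints(np.stack([u,v],-1).reshape(-1,1,2).astype(np.float64),np.array(K,float),np.array(f["dist"],float)).reshape(h,w,2)
    P=np.dstack([p[...,0]*d,p[...,1]*d,d]); T=np.array(f["cam_to_world"])
    W=P@T[:3,:3].T+T[:3,3]; W[d<=0]=np.nan
    return f["pixels"],W
def save(n,img): cv2.imwrite(f"pics/{n}.png",img[...,::-1])
E
python3 - <<'E'
from h import *
for n in("scene","side"):
    img,W=cloud(n); np.savez(n+"0.npz",img=img,W=W); save(n+"0",img)
s=env.state(); print(s["ee_pos"],s["ee_rot"],s["force"],s["gripper_width"])
E
```

```text
[ 259.60578749 -512.5587896   213.20307734] [-1.79910340e+02 -1.75665739e-03  2.68605726e+01] [-1.19512048  0.59316267 -0.11323687] 91.54103969589688
```

View pics/scene0.png

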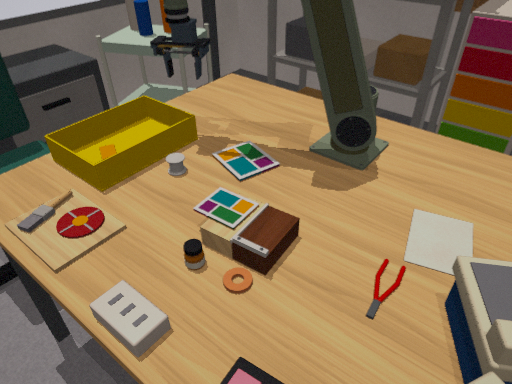

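View pics/side0.png

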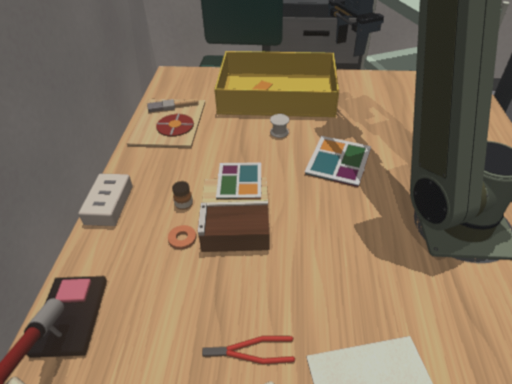

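The scene view shows the panel at about (228,207) on the pale bed, the dark bed at (268,240), the rail at (250,243), the jar at (194,253) and the foil ring at (238,279). A larger look-alike panel lies on the table at (245,160). The side view shows the panel at (240,180) and the dark bed at (235,225).

Run:
```python
from h import *
from scipy.ndimage import label
C=[]
for n,seed in(("scene",(228,207)),("side",(240,180))):
    z=np.load(n+"0.npz"); W=z["W"]; img=z["img"]
    c=W[seed[1],seed[0]]; print(n,"panel seed",c.round(1))
    near=np.linalg.norm(W[...,:2]-c[:2],axis=2)<260
    Z=W[...,2]
    print(np.histogram(Z[near],bins=np.arange(50,80,2)))
    m=near&(Z>64.8)&(Z<72); l,k=label(m); i=l[seed[1],seed[0]]
    P=W[l==i][:,:2].astype(np.float32); r=cv2.minAreaRect(P); print("panel",r,len(P),np.median(W[l==i][:,2]))
    m=near&(Z>54)&(Z<82); l,k=label(m); i=l[seed[1],seed[0]]
    P=W[l==i]; r=cv2.minAreaRect(P[:,:2].astype(np.float32)); print("block+panel",r)
    hsv=cv2.cvtColor(img,cv2.COLOR_RGB2HSV)
    # dark bed top
    m=near&(Z>57)&(Z<63)&(hsv[...,2]<130); l,k=label(m); s=np.bincount(l.ravel());s[0]=0;i=s.argmax()
    r=cv2.minAreaRect(W[l==i][:,:2].astype(np.float32)); print("dark",r,s[i],np.median(W[l==i][:,2]))
    m=near&(Z>71)&(Z<77); l,k=label(m); s=np.bincount(l.ravel());s[0]=0;i=s.argmax()
    r=cv2.minAreaRect(W[l==i][:,:2].astype(np.float32)); print("rail",r,s[i],np.median(W[l==i][:,2]))
```

```text
scene panel seed [560.6 -55.7  68.4]
(array([  68,   76,   74,  375, 1319,  627,  177,  394,  899,  283,   50,
        109,   51,    3]), array([50, 52, 54, 56, 58, 60, 62, 64, 66, 68, 70, 72, 74, 76, 78]))
panel ((559.0790405273438, -64.55194091796875), (112.60973358154297, 132.16339111328125), 3.5943033695220947) 1373 67.0017069084472
block+panel ((565.5924072265625, -8.900344848632812), (163.59715270996094, 244.60211181640625), 5.498290061950684)
dark ((550.0921630859375, 66.19485473632812), (146.25445556640625, 94.02942657470703), 4.632288932800293) 1414 59.21770901744844
rail ((630.8062744140625, 74.22822570800781), (15.890266418457031, 90.22479248046875), 5.553275108337402) 185 73.31236927664418
side panel seed [555.2 -59.8  65.6]
(array([  50,   59,   38,  205, 1075, 1234,  285,  235,  784,  628,   66,
         79,   78,   15]), array([50, 52, 54, 56, 58, 60, 62, 64, 66, 68, 70, 72, 74, 76, 78]))
panel ((558.5582275390625, -61.40379333496094), (108.25639343261719, 132.43165588378906), 3.899097204208374) 1488 67.82299422297649
block+panel ((563.120361328125, -4.8657073974609375), (160.22991943359375, 245.27891540527344), 5.3028459548950195)
dark ((555.2333984375, 69.14602661132812), (157.0440216064453, 96.33976745605469), 5.473554611206055) 1896 60.0464540574643
rail ((628.4031982421875, 76.59515380859375), (14.25091552734375, 93.42926025390625), 5.6626152992248535) 176 73.9234870547827
```

{"method": "send_rows", "body": {"steps": [[[0,0,0,0.78,0],[0,0,0,0.78,0],[0,0,0,0.78,0],[0,0,0,0.78,0],[0.5,-0.5,0,0,0]]], "squeeze": 10}}

```text
time_s: 0.52
ee_pos: [276.0, -493.7, 213.3]
ee_rot: [179.9, 0.1, 5.0]
force: [1.6, 0.0, -0.2]
gripper_width: 61.0
gripper_force: 0.0
```

```bash
cat >> h.py <<'E'
O=np.array([561.5,19.2]); YAW=np.radians(5.4)
RB=np.array([[np.cos(YAW),np.sin(YAW)],[-np.sin(YAW),np.cos(YAW)]])  # world->block
def tb(P):
    P=np.array(P,float).copy(); P[...,:2]=(P[...,:2]-O)@RB.T; return P
def st():
    s=env.state(); F=np.array(s["force"]); F[:2]=RB@F[:2]
    print("t",round(s["time_s"],2),"tcp_b",tb(s["ee_pos"]).round(1),"rot",np.round(s["ee_rot"],1),"F_b",F.round(1),"w",round(s["gripper_width"],1),"gf",round(s["gripper_force"],1))
E
python3 - <<'E'
from h import *
st()
for n,p in(("side",(280,124)),("scene",(176,160)),("side",(180,190))):
    print(tb(np.load(n+"0.npz")["W"][p[1],p[0]]).round(0))
for n in("scene","side"):
    W=tb(np.load(n+"0.npz")["W"]); m=(abs(W[...,0])<85)&(W[...,1]>-160)&(W[...,1]<100)&(W[...,2]>64.8)&(W[...,2]<71)
    # ridge line & panel edges
    q=W[m&(W[...,1]>-9)&(W[...,2]<67.5)]; print("ridge/edge y pct",np.percentile(q[:,1],[2,25,50,75,98]).round(1))
    x=W[(W[...,1]>10)&(W[...,1]<90)&(W[...,2]>71)&(abs(W[...,0]-73)<20)]; print("rail x",np.percentile(x[:,0],[3,50,97]).round(1))
E
```

```text
t 0.52 tcp_b [-332.5 -483.7  213.3] rot [1.799e+02 1.000e-01 5.000e+00] F_b [ 1.6 -0.1 -0.2] w 61.0 gf 0.0
[-132. -343.   51.]
[-120. -360.   50.]
[136. -53.  61.]
ridge/edge y pct [-3.6 -1.5  1.1 24.4 84.4]
rail x [68.1 75.6 81.5]
ridge/edge y pct [-2.   0.2  2.3  5.1 93.7]
rail x [65.5 71.7 78.7]
```

{"method": "send_rows", "body": {"steps": [[[0.72,-0.7,0,0,0],[0.72,-0.7,0,0,0],[0.72,-0.7,0,0,0],[0.72,-0.7,0,0,0],[0.72,-0.7,0,0,0]]]}}

```text
time_s: 0.93
ee_pos: [408.7, -336.5, 213.7]
ee_rot: [-180.0, 0.0, 5.4]
force: [1.1, -0.3, -0.1]
gripper_width: 27.5
gripper_force: 0.0
```

{"method": "send_rows", "body": {"steps": [[[0.72,-0.7,0,0,0],[0.72,-0.7,0,0,0],[0.72,-0.7,0,0,0],[0.72,-0.7,0,0,0],[0.72,-0.7,0,0,0]]]}}

```text
time_s: 1.35
ee_pos: [538.9, -183.4, 213.6]
ee_rot: [-180.0, 0.0, 5.4]
force: [0.1, -0.6, -0.3]
gripper_width: 0.6
gripper_force: 0.0
```

{"method": "send_rows", "body": {"steps": [[[0.72,-0.6,0.3,0,0],[0,0,0.9,0,0],[0,0,0.9,0,0],[0,0,0.9,0,0],[0,0,0,0,0]]]}}

```text
time_s: 1.77
ee_pos: [559.3, -156.7, 86.7]
ee_rot: [-179.7, 0.8, 5.5]
force: [-1.6, -0.2, 0.1]
gripper_width: 1.1
gripper_force: 0.0
```

Run:
```python
from h import *
st()
```

```text
t 1.77 tcp_b [ -18.7 -174.9   86.7] rot [-179.7    0.8    5.5] F_b [-1.6 -0.   0.1] w 1.1 gf 0.0
```

{"method": "send_rows", "body": {"steps": [[[0.2,0,0.5,0,0],[0,0,0.5,0,0],[0,0,0,0,0],[0,0,0,0,0],[0,0,0,0,0]]]}}

```text
time_s: 2.18
ee_pos: [573.5, -158.4, 55.8]
ee_rot: [179.9, -0.1, 5.4]
force: [-0.2, 0.3, 0.1]
gripper_width: 0.8
gripper_force: 0.0
```

Run:
```python
from h import *
st()
img,W=cloud("wrist"); save("wrist1",img)
for n in("side","scene"):
    img,W=cloud(n); B=tb(W)
    m=(abs(B[...,0]+10)<50)&(B[...,1]>-200)&(B[...,1]<-141)&(B[...,2]>20)&(B[...,2]<110)
    q=B[m]; 
    e=q[(q[:,2]>63)&(abs(q[:,0]+10)>22)]; print(n,"panel -y edge",np.percentile(e[:,1],[2,10]).round(1))
    f=q[(q[:,1]<-150)&(q[:,2]>72)]; 
    if len(f): print("finger",np.percentile(f,[3,50,97],axis=0).round(1))
```

```text
t 2.18 tcp_b [  -4.8 -177.9   55.8] rot [ 1.799e+02 -1.000e-01  5.400e+00] F_b [-0.1  0.3  0.1] w 0.8 gf 0.0
side panel -y edge [-146.9 -145.6]
finger [[ -19.7 -168.8   72.5]
 [  -2.6 -166.    75.3]
 [  10.8 -163.    77.5]]
scene panel -y edge [-190.4 -186.5]
finger [[ -15.6 -190.    73.4]
 [  12.2 -169.2   91.6]
 [  15.8 -165.5  109.2]]
```

View pics/wrist1.png

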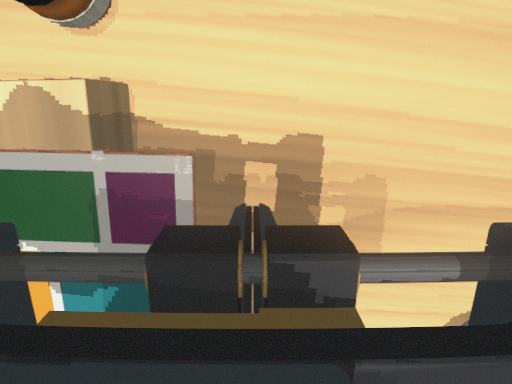

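The wrist view shows the panel's jutting edge at column ~195 and the shut fingers' tapered tips at (253,215), so there is a clear gap of about 17 mm between them.

{"method": "send_rows", "body": {"steps": [[[-0.15,-0.2,0.15,0,0],[0,-0.15,0,0,0],[0,-0.1,0,0,0],[0,0,0,0,0],[0,0,0,0,0]]]}}

```text
time_s: 2.75
ee_pos: [565.5, -140.5, 48.6]
ee_rot: [180.0, -0.1, 5.4]
force: [0.1, -0.0, 1.2]
gripper_width: 0.5
gripper_force: 0.0
```

{"method": "send_rows", "body": {"steps": [[[0,-0.07,0,0,0],[0,-0.07,0,0,0],[0,-0.07,0,0,0],[0,0,0,0,0],[0,0,0,0,0]]]}}

```text
time_s: 3.17
ee_pos: [564.2, -132.1, 48.0]
ee_rot: [180.0, -0.0, 5.4]
force: [0.9, -0.8, 0.4]
gripper_width: 0.8
gripper_force: 0.4
```

Run:
```python
from h import *
st()
```

```text
t 3.17 tcp_b [ -11.5 -150.8   48. ] rot [180.   -0.    5.4] F_b [ 0.8 -0.9  0.4] w 0.8 gf 0.4
```

{"method": "send_rows", "body": {"steps": [[[0,-0.05,0,0,0],[0,-0.05,0,0,0],[0,-0.04,0,0,0],[0,0,0,0,0],[0,0,0,0,0]]]}}

```text
time_s: 3.58
ee_pos: [563.4, -126.4, 47.9]
ee_rot: [-180.0, 0.0, 5.4]
force: [0.7, -0.5, 0.4]
gripper_width: 0.4
gripper_force: 0.5
```

{"method": "send_rows", "body": {"steps": [[[0,-0.03,0,0,0],[0,-0.03,0,0,0],[0,0,0,0,0]]]}}

```text
time_s: 3.83
ee_pos: [563.3, -125.8, 48.0]
ee_rot: [179.8, 0.0, 5.5]
force: [0.0, -7.1, -0.3]
gripper_width: 0.6
gripper_force: 3.4
```

Run:
```python
from h import *
st()
img,W=cloud("side"); B=tb(W)
m=(abs(B[...,0]+10)<50)&(B[...,1]>-160)&(B[...,1]<-100)&(B[...,2]>64)&(B[...,2]<72)
print(np.percentile(B[m&(abs(B[...,0]+10)>25)][:,1],[1,3,10]))
```

```text
t 3.83 tcp_b [ -11.8 -144.5   48. ] rot [179.8   0.    5.5] F_b [-0.6 -7.  -0.3] w 0.6 gf 3.4
[-133.10055857 -131.8715713  -127.46710417]
```

{"method": "send_rows", "body": {"steps": [[[0,-0.04,0,0,0],[0,0,-0.05,0,0],[0,0,-0.05,0,0],[0,0,-0.05,0,0],[0,0,0,0,0]]]}}

```text
time_s: 4.3
ee_pos: [563.3, -125.5, 54.2]
ee_rot: [179.7, -0.0, 5.5]
force: [0.5, -11.5, -0.6]
gripper_width: 0.7
gripper_force: 5.3
```

```bash
cat >> h.py <<'E'
def prof(n="side",x0=-60,x1=40,y0=-160,y1=10,zmin=56,zmax=230,step=10):
    img,W=cloud(n); B=tb(W)
    m=(B[...,0]>x0)&(B[...,0]<x1)&(B[...,1]>y0)&(B[...,1]<y1)&(B[...,2]>zmin)&(B[...,2]<zmax)
    q=B[m]; 
    for a in np.arange(y0,y1,step):
        k=q[(q[:,1]>=a)&(q[:,1]<a+step)]
        if len(k)>4: print(int(a+step/2),np.percentile(k[:,2],[5,50,95]).round(0),len(k),end="; ")
    print(); return img,B
E
python3 - <<'E'
from h import *
st(); prof(x0=15,x1=38); prof(x0=-60,x1=-38)
E
```

```text
t 4.3 tcp_b [ -11.8 -144.2   54.2] rot [179.7  -0.    5.5] F_b [ -0.6 -11.4  -0.6] w 0.7 gf 5.3
-155 [155. 157. 157.] 10; -145 [152. 156. 158.] 10; -135 [105. 156. 158.] 9; -125 [ 73.  74. 158.] 29; -115 [ 71.  75. 156.] 40; -105 [71. 73. 75.] 23; -95 [ 71.  73. 229.] 38; -85 [70. 72. 74.] 25; -75 [ 70.  72. 176.] 38; -65 [ 69. 136. 175.] 62; -55 [ 70. 159. 176.] 67; -45 [68. 70. 71.] 29; -35 [68. 69. 71.] 30; -25 [67. 69. 71.] 31; -15 [66. 68. 70.] 27; -5 [65. 68. 70.] 33; 5 [59. 64. 67.] 39; 
-155 [156. 156. 158.] 9; -145 [152. 155. 158.] 12; -135 [ 72. 157. 182.] 14; -125 [ 72.  75. 225.] 34; -115 [ 72. 144. 157.] 40; -105 [70. 73. 75.] 23; -95 [ 70.  73. 228.] 37; -85 [ 70.  72. 212.] 23; -75 [ 69.  72. 176.] 37; -65 [ 69. 138. 176.] 61; -55 [ 69. 159. 176.] 67; -45 [68. 70. 72.] 24; -35 [68. 69. 72.] 24; -25 [67. 69. 72.] 27; -15 [66. 68. 71.] 27; -5 [65. 68. 70.] 34; 5 [59. 62. 67.] 43;
```

{"method": "send_rows", "body": {"steps": [[[0,0,-0.08,0,0],[0,0,-0.1,0,0],[0,0,-0.1,0,0],[0,-0.02,-0.1,0,0],[0,0,0,0,0]]]}}

```text
time_s: 4.82
ee_pos: [563.3, -124.1, 69.8]
ee_rot: [179.8, -0.0, 5.5]
force: [0.3, -8.5, -0.1]
gripper_width: 0.4
gripper_force: 4.3
```

Run:
```python
from h import *
st(); prof(x0=-60,x1=-38)
```

```text
t 4.82 tcp_b [ -11.7 -142.8   69.8] rot [179.8  -0.    5.5] F_b [-0.5 -8.5 -0.1] w 0.4 gf 4.3
-155 [170. 172. 174.] 9; -145 [167. 172. 174.] 14; -135 [171. 172. 174.] 7; -125 [ 87.  89. 173.] 35; -115 [ 85.  88. 172.] 39; -105 [83. 85. 88.] 24; -95 [81. 84. 85.] 23; -85 [80. 82. 85.] 27; -75 [ 78.  80. 192.] 40; -65 [ 76. 150. 191.] 71; -55 [ 74. 173. 191.] 66; -45 [ 73.  75. 131.] 31; -35 [71. 73. 75.] 27; -25 [70. 71. 73.] 32; -15 [68. 69. 72.] 31; -5 [65. 68. 71.] 33; 5 [59. 62. 67.] 49;
```

{"method": "send_rows", "body": {"steps": [[[0,-0.01,-0.14,0,0],[0,-0.02,-0.14,0,0],[0,-0.03,-0.14,0,0],[0,-0.035,-0.13,0,0],[0,0,0,0,0]]]}}

```text
time_s: 5.28
ee_pos: [563.0, -119.2, 92.0]
ee_rot: [179.9, -0.1, 5.4]
force: [-0.5, -7.0, 0.5]
gripper_width: 0.4
gripper_force: 3.1
```

Run:
```python
from h import *
st(); prof(x0=-60,x1=-38)
```

```text
t 5.28 tcp_b [ -11.5 -137.9   92. ] rot [ 1.799e+02 -1.000e-01  5.400e+00] F_b [-1.1 -6.9  0.5] w 0.4 gf 3.1
-155 [192. 194. 195.] 10; -145 [192. 194. 196.] 15; -135 [190. 192. 195.] 10; -125 [108. 111. 195.] 29; -115 [106. 109. 194.] 54; -105 [102. 105. 107.] 28; -95 [ 98. 101. 104.] 33; -85 [94. 97. 99.] 30; -75 [ 90.  94. 213.] 37; -65 [ 87.  91. 214.] 47; -55 [ 85. 177. 214.] 79; -45 [ 80.  86. 212.] 67; -35 [76. 79. 82.] 31; -25 [73. 75. 79.] 36; -15 [68. 72. 75.] 37; -5 [65. 69. 72.] 37; 5 [59. 62. 67.] 46;
```

{"method": "send_rows", "body": {"steps": [[[0,-0.04,-0.13,0,0],[0,-0.05,-0.13,0,0],[0,-0.05,-0.13,0,0],[0,-0.05,-0.12,0,0],[0,0,0,0,0]]]}}

```text
time_s: 5.75
ee_pos: [562.3, -111.0, 112.3]
ee_rot: [179.9, -0.1, 5.4]
force: [-1.1, -5.9, 1.2]
gripper_width: 0.4
gripper_force: 2.8
```

Run:
```python
from h import *
st(); prof(x0=-60,x1=-38)
```

```text
t 5.75 tcp_b [ -11.5 -129.7  112.3] rot [ 1.799e+02 -1.000e-01  5.400e+00] F_b [-1.7 -5.8  1.2] w 0.4 gf 2.8
-145 [213. 215. 216.] 10; -135 [211. 214. 215.] 16; -125 [213. 214. 216.] 9; -115 [128. 130. 215.] 28; -105 [122. 127. 215.] 54; -95 [116. 120. 126.] 45; -85 [111. 114. 117.] 36; -75 [104. 109. 112.] 36; -65 [ 98. 103. 106.] 42; -55 [ 94.  97. 111.] 39; -45 [ 89. 196. 224.] 86; -35 [ 82.  86. 224.] 49; -25 [77. 80. 84.] 38; -15 [70. 75. 79.] 44; -5 [66. 69. 73.] 40; 5 [59. 63. 67.] 48;
```

{"method": "send_rows", "body": {"steps": [[[0,-0.06,-0.12,0,0],[0,-0.06,-0.12,0,0],[0,-0.07,-0.12,0,0],[0,-0.07,-0.11,0,0],[0,0,0,0,0]]]}}

```text
time_s: 6.22
ee_pos: [561.1, -99.5, 131.0]
ee_rot: [-180.0, -0.0, 5.4]
force: [0.5, -3.7, 0.7]
gripper_width: 0.0
gripper_force: 1.8
```

Run:
```python
from h import *
st(); prof(x0=-60,x1=-38)
```

```text
t 6.22 tcp_b [ -11.5 -118.1  131. ] rot [-180.    -0.     5.4] F_b [ 0.1 -3.7  0.7] w 0.0 gf 1.8
-155 [227. 228. 228.] 5; -105 [146. 147. 149.] 13; -95 [138. 143. 228.] 51; -85 [130. 135. 141.] 52; -75 [122. 127. 131.] 41; -65 [113. 118. 125.] 53; -55 [106. 109. 115.] 46; -45 [ 98. 102. 107.] 45; -35 [ 89.  97. 226.] 84; -25 [80. 86. 90.] 47; -15 [73. 78. 84.] 43; -5 [65. 70. 76.] 50; 5 [59. 63. 67.] 44;
```

{"method": "send_rows", "body": {"steps": [[[0,-0.08,-0.1,0,0],[0,-0.09,-0.1,0,0],[0,-0.1,-0.1,0,0],[0,-0.1,-0.1,0,0],[0,0,0,0,0]]]}}

```text
time_s: 6.68
ee_pos: [559.8, -84.7, 147.5]
ee_rot: [-180.0, -0.1, 5.4]
force: [-0.5, -4.3, 4.9]
gripper_width: 0.5
gripper_force: 2.4
```

Run:
```python
from h import *
st(); prof(x0=-60,x1=-38)
```

```text
t 6.68 tcp_b [ -11.4 -103.2  147.5] rot [-1.8e+02 -1.0e-01  5.4e+00] F_b [-0.9 -4.3  4.9] w 0.5 gf 2.4
-85 [157. 161. 164.] 35; -75 [146. 152. 158.] 61; -65 [132. 139. 146.] 59; -55 [122. 127. 134.] 59; -45 [109. 118. 123.] 57; -35 [ 99. 106. 112.] 61; -25 [ 87.  94. 227.] 64; -15 [76. 82. 88.] 58; -5 [65. 71. 77.] 55; 5 [58. 63. 67.] 45;
```

{"method": "send_rows", "body": {"steps": [[[0,-0.09,-0.1,0,0],[0,-0.1,-0.09,0,0],[0,-0.11,-0.09,0,0],[0,-0.11,-0.08,0,0],[0,0,0,0,0]]]}}

```text
time_s: 7.15
ee_pos: [558.0, -67.7, 161.2]
ee_rot: [-179.9, -0.0, 5.4]
force: [0.7, -1.5, 1.5]
gripper_width: 0.2
gripper_force: 1.0
```

Run:
```python
from h import *
st(); prof(x0=-60,x1=-38)
```

```text
t 7.15 tcp_b [-11.7 -86.2 161.2] rot [-179.9   -0.     5.4] F_b [ 0.5 -1.6  1.5] w 0.2 gf 1.0
-65 [161. 171. 178.] 68; -55 [146. 155. 164.] 70; -45 [130. 138. 148.] 78; -35 [114. 122. 131.] 75; -25 [ 96. 107. 116.] 69; -15 [81. 90. 99.] 69; -5 [66. 73. 82.] 70; 5 [58. 64. 67.] 42;
```

{"method": "send_rows", "body": {"steps": [[[0,-0.12,-0.07,0,0],[0,-0.12,-0.06,0,0],[0,-0.12,-0.06,0,0],[0,-0.13,-0.05,0,0],[0,0,0,0,0]]]}}

```text
time_s: 7.62
ee_pos: [556.0, -48.2, 170.6]
ee_rot: [-179.9, 0.0, 5.5]
force: [0.3, -0.8, -0.6]
gripper_width: 0.3
gripper_force: 0.3
```

Run:
```python
from h import *
st(); prof(x0=-60,x1=-38); img,B=prof("scene",x0=-60,x1=40); save("scene2",img[130:290,120:400].repeat(2,0).repeat(2,1))
```

```text
t 7.62 tcp_b [-11.8 -66.6 170.6] rot [-179.9    0.     5.5] F_b [ 0.2 -0.8 -0.6] w 0.3 gf 0.3
-55 [184. 185. 186.] 10; -45 [164. 178. 187.] 93; -35 [142. 152. 166.] 103; -25 [114. 128. 141.] 107; -15 [ 89. 101. 117.] 100; -5 [66. 77. 88.] 87; 5 [58. 63. 67.] 46; 
-95 [58. 59. 60.] 40; -85 [ 57.  59. 220.] 61; -75 [ 58. 183. 226.] 127; -65 [ 58. 183. 224.] 99; -55 [ 59. 188. 226.] 282; -45 [ 59. 169. 182.] 358; -35 [ 61. 144. 157.] 347; -25 [103. 118. 130.] 317; -15 [ 80.  93. 105.] 288; -5 [64. 72. 82.] 219; 5 [57. 60. 66.] 149;
```

View pics/scene2.png

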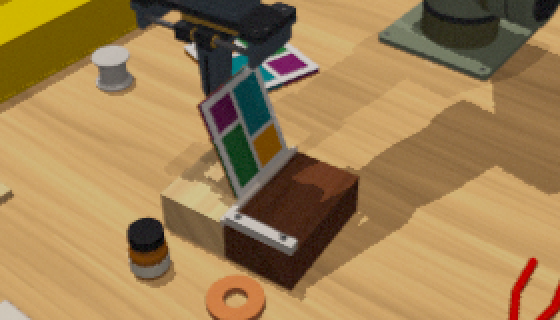

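The picture shows the panel standing at about 68° against the finger (top edge at about (245,75) in the crop), with its lower edge at the ridge.

{"method": "send_rows", "body": {"steps": [[[0,-0.13,-0.05,0,0],[0,-0.13,-0.04,0,0],[0,-0.13,-0.04,0,0],[0,-0.12,-0.02,0,0],[0,0,0,0,0]]]}}

```text
time_s: 8.13
ee_pos: [554.2, -28.1, 176.6]
ee_rot: [-180.0, -0.0, 5.5]
force: [0.2, -0.2, -0.0]
gripper_width: 0.8
gripper_force: 0.1
```

```bash
cat >> h.py <<'E'
def plane(n="scene",x0=-60,x1=40,y0=-60,y1=60,z0=80,z1=188):
    img,W=cloud(n); B=tb(W)
    m=(B[...,0]>x0)&(B[...,0]<x1)&(B[...,1]>y0)&(B[...,1]<y1)&(B[...,2]>z0)&(B[...,2]<z1)
    q=B[m]
    for _ in range(4):
        A=np.c_[q[:,0],q[:,2]-60,np.ones(len(q))]; c,*_=np.linalg.lstsq(A,q[:,1],rcond=None)
        r=q[:,1]-A@c; q=q[abs(r)<max(4,1.5*np.std(r))]
    print(n,"y=%.3f x + %.3f (z-60) + %.1f"%tuple(c),"n",len(q),"theta",round(90+np.degrees(np.arctan(c[1])),1),"x rng",np.percentile(q[:,0],[1,99]).round(1),"z",np.percentile(q[:,2],99).round(1)); return img,B
E
python3 - <<'E'
from h import *
st(); plane("scene"); plane("side")
E
```

```text
t 8.13 tcp_b [-11.7 -46.5 176.6] rot [-180.    -0.     5.5] F_b [ 0.2 -0.2 -0. ] w 0.8 gf 0.1
scene y=0.002 x + -0.205 (z-60) + -3.0 n 1101 theta 78.4 x rng [-58.4  39. ] z 187.1
side y=0.005 x + -0.209 (z-60) + 0.2 n 1776 theta 78.2 x rng [-58.9  39. ] z 187.0
```

{"method": "send_rows", "body": {"steps": [[[0,-0.13,-0.03,0,0],[0,-0.13,-0.02,0,0],[0,-0.12,0,0,0],[0,-0.06,0,0,0],[0,0,0,0,0]]]}}

```text
time_s: 8.65
ee_pos: [552.5, -11.0, 178.3]
ee_rot: [-180.0, 0.0, 5.5]
force: [0.2, 0.0, 0.1]
gripper_width: 0.3
gripper_force: 0.0
```

Run:
```python
from h import *
st(); plane("scene"); plane("side")
```

```text
t 8.65 tcp_b [-11.8 -29.2 178.3] rot [-180.     0.     5.5] F_b [0.3 0.  0.1] w 0.3 gf 0.0
scene y=0.003 x + -0.069 (z-60) + -3.5 n 948 theta 86.1 x rng [-59.1  39.4] z 187.1
side y=0.006 x + -0.071 (z-60) + -0.6 n 1613 theta 85.9 x rng [-59.1  39.2] z 187.1
```

{"method": "send_rows", "body": {"steps": [[[0,-0.04,0,0,0],[0,-0.04,0,0,0],[0,-0.02,0,0,0],[0,0,0,0,0],[0,0,0,0,0]]]}}

```text
time_s: 9.17
ee_pos: [552.3, -7.8, 178.3]
ee_rot: [180.0, -0.0, 5.4]
force: [0.7, -0.7, -0.2]
gripper_width: 0.6
gripper_force: 0.1
```

Run:
```python
from h import *
st(); plane("scene"); plane("side")
```

```text
t 9.17 tcp_b [-11.7 -26.  178.3] rot [180.   -0.    5.4] F_b [ 0.6 -0.7 -0.2] w 0.6 gf 0.1
scene y=0.004 x + -0.043 (z-60) + -3.7 n 901 theta 87.5 x rng [-59.3  38.8] z 187.0
side y=0.005 x + -0.043 (z-60) + -0.9 n 1571 theta 87.6 x rng [-59.1  39.1] z 186.9
```

{"method": "send_rows", "body": {"steps": [[[0,-0.03,0,0,0],[0,-0.03,0,0,0],[0,0,0,0,0],[0,0,0,0,0]]]}}

```text
time_s: 9.6
ee_pos: [552.0, -5.3, 178.4]
ee_rot: [180.0, -0.0, 5.4]
force: [-0.4, 0.5, 0.7]
gripper_width: 0.3
gripper_force: 0.1
```

Run:
```python
from h import *
st(); plane("scene"); plane("side")
```

```text
t 9.6 tcp_b [-11.7 -23.5 178.4] rot [180.   -0.    5.4] F_b [-0.3  0.6  0.7] w 0.3 gf 0.1
scene y=0.003 x + -0.023 (z-60) + -3.9 n 878 theta 88.7 x rng [-58.5  39.1] z 187.0
side y=0.004 x + -0.024 (z-60) + -0.9 n 1550 theta 88.6 x rng [-59.1  39.1] z 186.6
```

{"method": "send_rows", "body": {"steps": [[[0,-0.03,0,0,0],[0,0,0,0,0],[0,0.05,0,0,0],[0,0.05,0,0,0],[0,0,0,0,0]]]}}

```text
time_s: 10.12
ee_pos: [552.4, -8.6, 178.4]
ee_rot: [180.0, -0.0, 5.4]
force: [-0.2, 0.2, -0.1]
gripper_width: 0.2
gripper_force: 0.1
```

Run:
```python
from h import *
st(); plane("scene"); plane("side")
```

```text
t 10.12 tcp_b [-11.7 -26.8 178.4] rot [180.   -0.    5.4] F_b [-0.2  0.2 -0.1] w 0.2 gf 0.1
scene y=0.004 x + -0.048 (z-60) + -3.8 n 914 theta 87.3 x rng [-59.1  39.1] z 187.0
side y=0.004 x + -0.049 (z-60) + -0.7 n 1593 theta 87.2 x rng [-59.1  39.3] z 186.8
```

Run:
```python
from h import *
s=env.state(); print(np.round(s["qpos"],1))
for n in("scene","side"):
    img,W=cloud(n); B=tb(W); save(n+"3",img[130:290,120:400].repeat(2,0).repeat(2,1) if n=="scene" else img[100:260,130:350].repeat(3,0).repeat(3,1))
    q=B[(abs(B[...,0]+10)<52)&(abs(B[...,0]+10)>22)&(B[...,1]>-25)&(B[...,1]<5)&(B[...,2]>150)&(B[...,2]<210)]; print(n,"top z",np.percentile(q[:,2],[90,97,99.5]).round(1))
    q=B[(B[...,2]>90)&(B[...,2]<150)&(abs(B[...,0]+10)<90)&(B[...,1]>-22)&(B[...,1]<5)]; print("x",np.percentile(q[:,0],[1,99]).round(1))
```

```text
[-2.1 17.7 95.9 -0.  66.4 82.6]
scene top z [194.1 195.3 195.8]
x [-65.8  43.2]
side top z [194.5 195.5 196.8]
x [-68.   40.6]
```

View pics/side3.png

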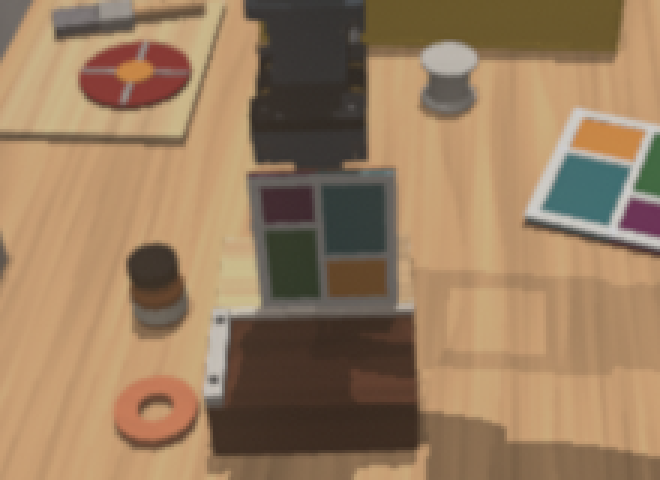

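The crop shows the panel standing with its lower edge on the ridge, at row ~310, and leaning back on the finger. Its top is at z 195, so it has climbed onto the ridge. I'll swing one finger round to its front.

{"method": "send_rows", "body": {"steps": [[[0,0.1,0,0,0],[0,0.1,0,0,0],[0,0.1,0,0,0],[0,0.08,0,0,0],[0,0,0,0,0]]]}}

```text
time_s: 10.73
ee_pos: [553.8, -24.1, 178.3]
ee_rot: [180.0, -0.0, 5.4]
force: [0.2, 0.4, -0.2]
gripper_width: 0.5
gripper_force: 0.2
```

Run:
```python
from h import *
st(); plane("scene"); plane("side")
```

```text
t 10.73 tcp_b [-11.7 -42.4 178.3] rot [180.   -0.    5.4] F_b [ 0.2  0.3 -0.2] w 0.5 gf 0.2
scene y=0.004 x + -0.174 (z-60) + -3.1 n 1071 theta 80.1 x rng [-59.3  39.1] z 186.9
side y=0.005 x + -0.172 (z-60) + 0.0 n 1729 theta 80.2 x rng [-59.   38.9] z 186.7
```

{"method": "send_rows", "body": {"steps": [[[0,0,0,-0.6,0],[0,0,0,-0.8,0],[0,0,0,-0.8,0],[0,0,0,-0.8,0],[0,0,0,-0.8,0]]]}}

```text
time_s: 11.25
ee_pos: [553.8, -23.2, 178.4]
ee_rot: [180.0, -0.0, 31.8]
force: [0.6, -0.3, 0.6]
gripper_width: 0.3
gripper_force: 0.1
```

{"method": "send_rows", "body": {"steps": [[[0,0,0,-0.8,0],[0,0,0,-0.8,0],[0,0,0,-0.8,0],[0,0,0,-0.8,0],[0,0,0,-0.8,0]]]}}

```text
time_s: 11.67
ee_pos: [553.8, -23.1, 178.4]
ee_rot: [180.0, -0.0, 59.3]
force: [-0.2, 0.5, -0.6]
gripper_width: 0.4
gripper_force: 0.1
```

{"method": "send_rows", "body": {"steps": [[[0,0,0,-0.8,0],[0,0,0,-0.8,0],[0,0,0,-0.8,0],[0,0,0,-0.8,0],[0,0,0,-0.8,0]]]}}

```text
time_s: 12.08
ee_pos: [553.8, -23.1, 178.4]
ee_rot: [180.0, -0.0, 86.8]
force: [0.6, 0.0, 0.5]
gripper_width: 0.4
gripper_force: 0.1
```

{"method": "send_rows", "body": {"steps": [[[0,0,0,-0.8,0],[0,0,0,-0.5,0],[0,0,0,0,0]]]}}

```text
time_s: 12.33
ee_pos: [553.7, -23.1, 178.3]
ee_rot: [180.0, -0.0, 95.5]
force: [-0.8, 0.3, 0.0]
gripper_width: 0.5
gripper_force: 0.1
```

Run:
```python
from h import *
st(); plane("scene"); plane("side")
```

```text
t 12.33 tcp_b [-11.7 -41.4 178.3] rot [180.   -0.   95.5] F_b [-0.8  0.4  0. ] w 0.5 gf 0.1
scene y=0.004 x + -0.107 (z-60) + -3.5 n 994 theta 83.9 x rng [-59.2  39. ] z 186.9
side y=0.003 x + -0.108 (z-60) + -0.5 n 1648 theta 83.9 x rng [-59.  39.] z 186.9
```

{"method": "send_rows", "body": {"steps": [[[0,-0.06,0,0,1],[0,-0.08,0,0,1],[0,-0.08,0,0,1],[0,-0.08,0,0,1],[0,-0.08,0,0,1]]]}}

```text
time_s: 12.85
ee_pos: [538.2, -24.8, 178.3]
ee_rot: [-180.0, 0.0, 95.5]
force: [0.1, -0.5, -0.6]
gripper_width: 30.8
gripper_force: 0.1
```

{"method": "send_rows", "body": {"steps": [[[0,-0.08,0,0,1],[0,-0.08,0,0,1],[0,-0.08,0,0,1],[0,-0.08,0,0,1],[0,-0.08,0,0,1]]]}}

```text
time_s: 13.27
ee_pos: [522.3, -26.3, 178.3]
ee_rot: [-180.0, 0.0, 95.5]
force: [-0.4, -0.1, 0.4]
gripper_width: 64.7
gripper_force: 0.1
```

{"method": "send_rows", "body": {"steps": [[[0,-0.08,0,0,1],[0,-0.08,0,0,1],[0,-0.08,0,0,1],[0,-0.08,0,0,1],[0,0,0,0,1]]]}}

```text
time_s: 13.68
ee_pos: [509.3, -27.5, 178.4]
ee_rot: [-180.0, 0.0, 95.5]
force: [1.4, -0.6, 0.1]
gripper_width: 91.2
gripper_force: 0.1
```

Run:
```python
from h import *
st(); plane("scene"); plane("side")
```

```text
t 13.68 tcp_b [-56.4 -41.6 178.4] rot [-180.     0.    95.5] F_b [ 1.4 -0.7  0.1] w 91.2 gf 0.1
scene y=0.005 x + -0.106 (z-60) + -3.6 n 982 theta 83.9 x rng [-59.   38.8] z 186.6
side y=0.004 x + -0.110 (z-60) + -0.4 n 1653 theta 83.7 x rng [-59.   39.1] z 187.2
```

{"method": "send_rows", "body": {"steps": [[[0.11,-0.033,0,0.8,1],[0.11,-0.033,0,0.8,1],[0.11,-0.033,0,0.8,1],[0.11,-0.033,0,0.8,1],[0,0,0,0,1]]]}}

```text
time_s: 14.2
ee_pos: [505.7, -9.2, 178.3]
ee_rot: [180.0, -0.0, 73.4]
force: [-0.4, 0.4, -0.0]
gripper_width: 91.4
gripper_force: 0.1
```

```bash
cat >> h.py <<'E'
def corner(r=(16,45.6)):
    s=env.state(); psi=np.radians(s["ee_rot"][2])-YAW; t=tb(s["ee_pos"])
    x=np.array([np.cos(psi),np.sin(psi)]); y=np.array([np.sin(psi),-np.cos(psi)])
    print("psi",np.degrees(psi).round(1),"C",(t[:2]+r[0]*x+r[1]*y).round(1))
E
python3 - <<'E'
from h import *
st(); corner(); plane("scene"); plane("side")
E
```

```text
t 14.2 tcp_b [-58.2 -23.  178.3] rot [180.   -0.   73.4] F_b [-0.4  0.4 -0. ] w 91.4 gf 0.1
psi 68.0 C [ -9.9 -25.2]
scene y=0.004 x + -0.118 (z-60) + -3.4 n 993 theta 83.3 x rng [-58.6  39. ] z 186.9
side y=0.005 x + -0.121 (z-60) + -0.3 n 1668 theta 83.1 x rng [-59.   38.9] z 187.1
```

{"method": "send_rows", "body": {"steps": [[[0.11,-0.033,0,0.8,1],[0.11,-0.033,0,0.8,1],[0.11,-0.033,0,0.8,1],[0.11,-0.033,0,0.8,1],[0.11,-0.033,0,0.8,1]]]}}

```text
time_s: 14.72
ee_pos: [510.0, 12.5, 178.3]
ee_rot: [180.0, 0.0, 45.8]
force: [-0.3, 0.0, 0.1]
gripper_width: 91.5
gripper_force: 0.1
```

{"method": "send_rows", "body": {"steps": [[[0.11,-0.033,0,0.8,1],[0.11,-0.033,0,0.8,1],[0.11,-0.033,0,0.8,1],[0.11,-0.033,0,0.8,1],[0,0,0,0,1]]]}}

```text
time_s: 15.13
ee_pos: [521.2, 27.6, 178.3]
ee_rot: [180.0, -0.0, 24.0]
force: [0.4, -0.6, 0.3]
gripper_width: 91.1
gripper_force: 0.1
```

{"method": "send_rows", "body": {"steps": [[[0.11,-0.033,0,0.8,1],[0.11,-0.033,0,0.8,1],[0.11,-0.033,0,0.8,1],[0.05,-0.015,0,0.35,1],[0,0,0,0,1]]]}}

```text
time_s: 15.55
ee_pos: [533.9, 36.0, 178.2]
ee_rot: [180.0, -0.0, 5.2]
force: [-0.3, -0.8, 0.7]
gripper_width: 91.2
gripper_force: 0.1
```

Run:
```python
from h import *
st(); corner(); plane("scene",y1=25); plane("side",y1=25)
```

```text
t 15.55 tcp_b [-25.9  19.3 178.2] rot [180.   -0.    5.2] F_b [-0.4 -0.7  0.7] w 91.2 gf 0.1
psi -0.2 C [-10.  -26.3]
scene y=0.004 x + -0.125 (z-60) + -3.4 n 1008 theta 82.9 x rng [-59.1  39.1] z 186.7
side y=0.005 x + -0.125 (z-60) + -0.4 n 917 theta 82.8 x rng [-59.1  39.4] z 183.6
```

{"method": "send_rows", "body": {"steps": [[[0.12,0,0.1,0,1],[0.12,0,0.1,0,1],[0.1,0,0.05,0,1],[0,0.05,0,0,0],[0,0.055,0,0,0]]], "squeeze": 8}}

```text
time_s: 16.07
ee_pos: [547.7, 33.1, 167.9]
ee_rot: [180.0, 0.0, 5.1]
force: [0.1, -0.2, 0.7]
gripper_width: 81.0
gripper_force: 0.1
```

{"method": "send_rows", "body": {"steps": [[[0,0.055,0,0,0],[0,0.055,0,0,0],[0,0.055,0,0,0],[0,0.055,0,0,0],[0,0.055,0,0,0]]]}}

```text
time_s: 16.48
ee_pos: [548.5, 22.0, 168.5]
ee_rot: [180.0, -0.0, 5.1]
force: [-0.5, -0.8, 0.0]
gripper_width: 47.6
gripper_force: 0.1
```

Run:
```python
from h import *
st(); plane("scene",y1=5,z1=160); plane("side",y1=5,z1=160)
```

```text
t 16.48 tcp_b [-12.7   4.  168.5] rot [180.   -0.    5.1] F_b [-0.6 -0.8  0. ] w 47.6 gf 0.1
scene y=0.005 x + -0.073 (z-60) + -3.6 n 635 theta 85.8 x rng [-55.7  39.2] z 159.2
side y=0.004 x + -0.059 (z-60) + -0.9 n 1000 theta 86.6 x rng [-58.9  39.5] z 159.4
```

{"method": "send_rows", "body": {"steps": [[[0,0.046,0,0,0],[0,0.046,0,0,0],[0,0.046,0,0,0],[0,0.046,0,0,0],[0,0.046,0,0,0]]]}}

```text
time_s: 17.0
ee_pos: [549.3, 12.9, 168.3]
ee_rot: [180.0, 0.0, 5.1]
force: [0.4, 0.6, -0.0]
gripper_width: 7.9
gripper_force: 8.0
```

{"method": "send_rows", "body": {"steps": [[[0,0.04,0,0,0],[0,0,0,0,0],[0,0,0,0,0],[0,0,0,0,0]]]}}

```text
time_s: 17.33
ee_pos: [549.4, 11.7, 168.3]
ee_rot: [-180.0, -0.0, 5.1]
force: [-0.5, 0.6, 0.0]
gripper_width: 8.1
gripper_force: 8.0
```

Run:
```python
from h import *
st(); plane("scene",y1=5,z1=160); plane("side",y1=5,z1=160)
```

```text
t 17.33 tcp_b [-12.7  -6.4 168.3] rot [-180.    -0.     5.1] F_b [-0.4  0.6  0. ] w 8.1 gf 8.0
scene y=-0.007 x + 0.000 (z-60) + -4.3 n 625 theta 90.0 x rng [-58.6  38.8] z 158.5
side y=-0.006 x + -0.000 (z-60) + -1.4 n 1097 theta 90.0 x rng [-58.8  39.1] z 158.7
```

{"method": "send_rows", "body": {"steps": [[[0,0,0,0,0],[0,0,-0.15,0,0],[0,0,-0.15,-0.04,0],[0.15,-0.1,-0.05,0,0],[0.15,-0.1,0,0,0]]], "squeeze": 20}}

```text
time_s: 17.85
ee_pos: [561.6, 20.7, 183.3]
ee_rot: [180.0, -0.1, 5.3]
force: [0.8, 0.7, -2.6]
gripper_width: 8.1
gripper_force: 20.0
```

{"method": "send_rows", "body": {"steps": [[[0.16,-0.11,0,0,0],[0,-0.1,0,0,0],[0,0,0,0,0],[0,0,0.15,0,0],[0,0,0,0,0]]]}}

```text
time_s: 18.27
ee_pos: [565.2, 29.6, 174.9]
ee_rot: [180.0, 0.2, 5.4]
force: [0.0, 0.2, -3.6]
gripper_width: 8.1
gripper_force: 20.0
```

Run:
```python
from h import *
st(); plane("scene",y1=25,z1=150); plane("side",y1=25,z1=150)
for n in("scene","side"):
    img,W=cloud(n); B=tb(W)
    q=B[(B[...,2]>95)&(B[...,2]<145)&(abs(B[...,0]-6)<90)&(B[...,1]>0)&(B[...,1]<25)]; print("x",np.percentile(q[:,0],[1,99]).round(1))
```

```text
t 18.27 tcp_b [  4.7  10.  174.9] rot [180.    0.2   5.4] F_b [ 0.1  0.2 -3.6] w 8.1 gf 20.0
scene y=-0.002 x + -0.002 (z-60) + 12.1 n 486 theta 89.9 x rng [-48.6  38.8] z 149.3
side y=-0.003 x + -0.000 (z-60) + 14.8 n 882 theta 90.0 x rng [-50.   39.2] z 149.6
x [-47.9  61.4]
x [-49.2  58.3]
```

{"method": "send_rows", "body": {"steps": [[[0,-0.03,0.1,0,0],[0,0,0.1,0,0],[0,0,0.03,0,0],[0,0,0.02,0,0],[0,0,0,0,0]]]}}

```text
time_s: 18.88
ee_pos: [565.9, 30.7, 166.0]
ee_rot: [180.0, 0.0, 5.3]
force: [-1.0, 0.7, -2.1]
gripper_width: 8.0
gripper_force: 20.0
```

{"method": "send_rows", "body": {"steps": [[[0,0,0.03,0,0],[0,0,0.03,0,0],[0,0,0.02,0,0],[0,0,0,0,0]]]}}

```text
time_s: 19.22
ee_pos: [566.0, 30.7, 163.0]
ee_rot: [180.0, 0.0, 5.3]
force: [0.3, 0.7, -2.8]
gripper_width: 7.8
gripper_force: 20.0
```

Run:
```python
from h import *
st(); plane("scene",y1=25,z1=150)
```

```text
t 19.22 tcp_b [  5.6  11.1 163. ] rot [180.    0.    5.3] F_b [ 0.4  0.7 -2.8] w 7.8 gf 20.0
scene y=-0.003 x + 0.001 (z-60) + 13.1 n 466 theta 90.1 x rng [-46.4  39. ] z 149.3
```

{"method": "send_rows", "body": {"steps": [[[0,0,0.025,0,0],[0,0,0,0,0]]]}}

```text
time_s: 19.43
ee_pos: [566.4, 30.8, 162.4]
ee_rot: [180.0, -0.0, 5.3]
force: [0.8, -0.5, -2.4]
gripper_width: 8.0
gripper_force: 20.0
```

{"method": "send_rows", "body": {"steps": [[[0,0,0.025,0,0],[0,0,0,0,0]]]}}

```text
time_s: 19.6
ee_pos: [566.5, 30.8, 162.3]
ee_rot: [180.0, -0.1, 5.3]
force: [-1.7, 0.1, 4.2]
gripper_width: 8.0
gripper_force: 20.0
```

{"method": "send_rows", "body": {"steps": [[[0,0,0.02,0,0],[0,0,0,0,0]]]}}

```text
time_s: 19.77
ee_pos: [566.5, 30.8, 162.3]
ee_rot: [180.0, -0.1, 5.3]
force: [-2.7, -0.8, 8.4]
gripper_width: 8.0
gripper_force: 20.0
```

{"method": "send_rows", "body": {"steps": [[[0,0,-0.04,0,0],[0,0,0,0,0.22],[0,0,0,0,0.22],[0,0,-0.1,0,0.22],[0.1,0,-0.1,0,0.22]]]}}

```text
time_s: 20.18
ee_pos: [569.5, 31.1, 169.9]
ee_rot: [180.0, 0.1, 5.3]
force: [0.4, -0.7, -1.1]
gripper_width: 20.1
gripper_force: 0.0
```

{"method": "send_rows", "body": {"steps": [[[0.1,-0.08,-0.1,0,0.22],[0.05,-0.09,0,0,0.22],[0,-0.09,0,0,0.22],[0,-0.09,0,0,0.22],[0,0,0,0,0.22]]]}}

```text
time_s: 20.6
ee_pos: [574.5, 46.5, 173.7]
ee_rot: [-180.0, 0.0, 5.4]
force: [0.2, 0.5, -0.1]
gripper_width: 20.2
gripper_force: 0.0
```

Run:
```python
from h import *
st(); plane("scene",y0=0,y1=45,z1=160); plane("side",y0=0,y1=45,z1=160)
```

```text
t 20.6 tcp_b [ 15.5  25.9 173.7] rot [-180.     0.     5.4] F_b [ 0.2  0.5 -0.1] w 20.2 gf 0.0
scene y=-0.004 x + 0.130 (z-60) + 13.1 n 407 theta 97.4 x rng [-48.1  39.4] z 157.1
side y=-0.005 x + 0.160 (z-60) + 16.0 n 853 theta 99.1 x rng [-49.2  39.2] z 159.5
```

{"method": "send_rows", "body": {"steps": [[[0,-0.07,0.02,0,1],[0,-0.07,0.03,0,1],[0,-0.07,0.03,0,1],[0,-0.07,0.04,0,1],[0,-0.07,0.04,0,1]]]}}

```text
time_s: 21.12
ee_pos: [573.3, 59.9, 167.3]
ee_rot: [-180.0, 0.0, 5.3]
force: [0.8, -0.0, 0.0]
gripper_width: 50.6
gripper_force: 0.2
```

Run:
```python
from h import *
st(); plane("scene",y0=0,y1=65,z1=150); plane("side",y0=0,y1=65,z1=150)
```

```text
t 21.12 tcp_b [ 15.6  39.4 167.3] rot [-180.     0.     5.3] F_b [ 0.8 -0.1  0. ] w 50.6 gf 0.2
scene y=-0.007 x + 0.415 (z-60) + 13.5 n 122 theta 112.5 x rng [-45.9  39.1] z 149.0
side y=-0.005 x + 0.440 (z-60) + 16.0 n 487 theta 113.8 x rng [-48.7  38.8] z 148.3
```

{"method": "send_rows", "body": {"steps": [[[0,-0.07,0.07,0,1],[0,-0.07,0.08,0,1],[0,-0.07,0.08,0,1],[0,-0.07,0.09,0,1],[0,-0.07,0.09,0,1]]]}}

```text
time_s: 21.63
ee_pos: [572.0, 73.9, 150.6]
ee_rot: [-180.0, 0.0, 5.3]
force: [1.0, 1.2, 0.4]
gripper_width: 90.0
gripper_force: 0.5
```

Run:
```python
from h import *
st(); prof("side",x0=-45,x1=-20,y0=0,y1=140,zmax=175); img,B=prof("scene",x0=-45,x1=50,y0=0,y1=140,zmax=175); save("scene4",img[130:310,120:400].repeat(2,0).repeat(2,1))
```

```text
t 21.63 tcp_b [ 15.6  53.4 150.6] rot [-180.     0.     5.3] F_b [1.1 1.2 0.4] w 90.0 gf 0.5
15 [59. 60. 64.] 15; 25 [59. 60. 66.] 34; 35 [57. 60. 87.] 33; 45 [58. 60. 89.] 44; 55 [ 58.  60. 111.] 35; 65 [ 58.  60. 114.] 46; 75 [ 58.  61. 135.] 42; 85 [ 58.  60. 137.] 43; 95 [ 58. 159. 163.] 77; 105 [160. 160. 161.] 5; 
5 [ 59. 150. 173.] 188; 15 [60. 72. 78.] 46; 25 [57. 61. 87.] 62; 35 [ 58.  60. 100.] 103; 45 [ 58.  60. 112.] 139; 55 [ 58.  59. 120.] 143; 65 [ 58.  60. 135.] 147; 75 [ 57.  59. 144.] 138; 85 [ 57.  59. 157.] 136; 95 [ 57.  61. 164.] 107; 105 [154. 165. 174.] 75;
```

View pics/scene4.png

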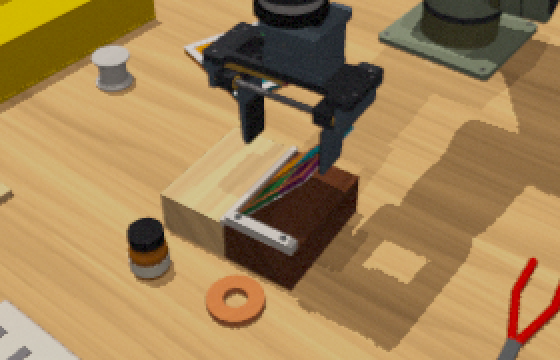

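The picture shows the panel leaning, copper side up, on the front finger near (325,150) at about 40° from vertical. The jar and ring are unmoved. Next I swing the rear finger off to the side, pivoting about the contact corner.

{"method": "send_rows", "body": {"steps": [[[0.107,-0.044,0,-0.8,1],[0.107,-0.044,0,-0.8,1],[0.107,-0.044,0,-0.8,1],[0.107,-0.044,0,-0.8,1],[0,0,0,0,1]]]}}

```text
time_s: 22.15
ee_pos: [587.5, 84.7, 151.1]
ee_rot: [-180.0, -0.0, 27.4]
force: [-1.3, 0.6, 0.5]
gripper_width: 91.2
gripper_force: 0.4
```

Run:
```python
from h import *
st(); corner((-16,-45.6)); prof("scene",x0=-45,x1=50,y0=0,y1=140,zmax=175)
```

```text
t 22.15 tcp_b [ 32.1  62.8 151.1] rot [-180.    -0.    27.4] F_b [-1.2  0.7  0.5] w 91.2 gf 0.4
psi 22.0 C [ 0.1 99.1]
5 [58. 62. 67.] 88; 15 [ 68.  75. 170.] 61; 25 [57. 61. 87.] 59; 35 [58. 60. 99.] 103; 45 [ 57.  60. 110.] 145; 55 [ 58.  60. 121.] 145; 65 [ 58.  60. 133.] 155; 75 [ 58.  60. 145.] 153; 85 [ 58.  59. 158.] 139; 95 [ 57. 158. 162.] 135; 115 [153. 164. 173.] 41;
```

Corner held. Finishing the swing.

{"method": "send_rows", "body": {"steps": [[[0.107,-0.044,0,-0.8,1],[0.107,-0.044,0,-0.8,1],[0.107,-0.044,0,-0.8,1],[0.107,-0.044,0,-0.8,1],[0.107,-0.044,0,-0.8,1]]]}}

```text
time_s: 22.62
ee_pos: [598.3, 104.2, 151.2]
ee_rot: [180.0, -0.0, 54.9]
force: [0.1, 0.4, -0.8]
gripper_width: 91.3
gripper_force: 0.4
```

{"method": "send_rows", "body": {"steps": [[[0.107,-0.044,0,-0.8,1],[0.107,-0.044,0,-0.8,1],[0.107,-0.044,0,-0.8,1],[0.107,-0.044,0,-0.8,1],[0.107,-0.044,0,-0.8,1]]]}}

```text
time_s: 23.03
ee_pos: [599.1, 127.5, 151.4]
ee_rot: [180.0, -0.0, 82.4]
force: [0.6, 2.5, 1.3]
gripper_width: 91.1
gripper_force: 0.9
```

{"method": "send_rows", "body": {"steps": [[[0.107,-0.044,0,-0.8,1],[0.107,-0.044,0,-0.8,1],[0.05,-0.02,0,-0.35,1],[0,0,0,0,1]]]}}

```text
time_s: 23.37
ee_pos: [595.1, 138.4, 151.4]
ee_rot: [180.0, -0.0, 95.7]
force: [0.4, 0.7, 0.8]
gripper_width: 91.1
gripper_force: 0.8
```

Run:
```python
from h import *
st(); corner((-16,-45.6)); prof("scene",x0=-45,x1=50,y0=0,y1=140,zmax=175)
```

```text
t 23.37 tcp_b [ 44.7 115.6 151.4] rot [180.   -0.   95.7] F_b [0.5 0.6 0.8] w 91.1 gf 0.8
psi 90.3 C [-0.8 99.3]
5 [59. 64. 67.] 74; 15 [63. 73. 79.] 27; 25 [58. 60. 90.] 55; 35 [57. 59. 98.] 67; 45 [ 57.  59. 113.] 55; 55 [ 58.  59. 110.] 44; 65 [57. 59. 61.] 69; 75 [58. 59. 62.] 91; 85 [58. 59. 80.] 117; 95 [56. 59. 61.] 63; 105 [152. 159. 169.] 19; 115 [152. 162. 174.] 34; 125 [151. 162. 174.] 41; 135 [153. 164. 172.] 14;
```

{"method": "send_rows", "body": {"steps": [[[0.1,0,0.1,0,1],[0.1,0,0.1,0,1],[0.09,0,0.11,0,1],[0.09,0,0.11,0,1],[0,0,0,0,1]]]}}

```text
time_s: 23.83
ee_pos: [592.9, 153.6, 132.7]
ee_rot: [-179.8, 0.0, 95.8]
force: [-0.9, 1.0, -1.4]
gripper_width: 91.4
gripper_force: 0.5
```

```bash
cat >> h.py <<'E'
def top(n="scene",x0=-40,x1=50,y0=0,y1=150,zmax=175):
    "line fit to upper envelope of the panel back, block frame"
    img,W=cloud(n); B=tb(W); q=B[(B[...,0]>x0)&(B[...,0]<x1)&(B[...,1]>y0)&(B[...,1]<y1)&(B[...,2]>64)&(B[...,2]<zmax)]
    best=(0,)
    rng=np.random.default_rng(0)
    for _ in range(400):
        a,b,c=q[rng.integers(len(q),size=3)]; nn=np.cross(b-a,c-a); L=np.linalg.norm(nn)
        if L<500: continue
        nn/=L
        if abs(nn[0])>0.15: continue
        k=abs((q-a)@nn)<2.5
        if k.sum()>best[0]: best=(k.sum(),k)
    p=q[best[1]]; c=p.mean(0); nn=np.linalg.svd(p-c)[2][2]; nn*=np.sign(nn[2])
    print(n,"n",best[0],"normal",nn.round(3),"theta",np.degrees(np.arctan2(-nn[1],nn[2])).round(1),"c",c.round(1),"yrange",np.percentile(p[:,1],[2,98]).round(1),"x",np.percentile(p[:,0],[2,98]).round(1)); return img,B
E
python3 - <<'E'
from h import *
st(); top("side"); top("scene"); top("wrist")
E
```

```text
t 23.83 tcp_b [ 43.9 130.8 132.7] rot [-179.8    0.    95.8] F_b [-0.8  1.1 -1.4] w 91.4 gf 0.5
side n 281 normal [ 0.004 -0.595  0.803] theta 36.5 c [ 10.   83.8 124.4] yrange [ 14.  148.6] x [-39.2  48.9]
scene n 195 normal [ 0.002 -0.604  0.797] theta 37.1 c [25.2 43.8 95.4] yrange [  1.1 145.4] x [-8. 49.]
wrist n 4750 normal [-0.    -0.61   0.793] theta 37.6 c [ 10.1  72.4 117.3] yrange [ 23.4 146.5] x [-32.2  48. ]
```

{"method": "send_rows", "body": {"steps": [[[0.04,0,0.14,0,1],[0.05,0,0.14,0,1],[0.05,0,0.14,0,1],[0.04,0,0.14,0,1],[0,0,0,0,1]]]}}

```text
time_s: 24.4
ee_pos: [593.5, 162.9, 111.3]
ee_rot: [179.9, -0.3, 95.7]
force: [0.3, 7.9, 1.8]
gripper_width: 91.2
gripper_force: 3.7
```

Run:
```python
from h import *
st(); top("wrist")
```

```text
t 24.4 tcp_b [ 45.4 140.1 111.3] rot [179.9  -0.3  95.7] F_b [1.  7.8 1.8] w 91.2 gf 3.7
wrist n 4616 normal [-0.001 -0.442  0.897] theta 26.2 c [ 14.2  92.5 110.4] yrange [ 66.3 114.8] x [-22.8  48.2]
```

{"method": "send_rows", "body": {"steps": [[[0.07,0,0.14,0,1],[0.05,0,0.15,0,1],[0.05,0,0.15,0,1],[0.04,0,0.15,0,1],[0,0,0,0,1]]]}}

```text
time_s: 24.87
ee_pos: [592.4, 171.0, 87.1]
ee_rot: [180.0, -0.2, 95.7]
force: [1.3, 7.8, -0.9]
gripper_width: 91.0
gripper_force: 3.5
```

Run:
```python
from h import *
st(); top("wrist")
```

```text
t 24.87 tcp_b [ 45.  148.2  87.1] rot [180.   -0.2  95.7] F_b [ 2.   7.6 -0.9] w 91.0 gf 3.5
wrist n 4584 normal [ 0.001 -0.263  0.965] theta 15.2 c [ 15.9 105.9  94.1] yrange [ 87.  123.3] x [-17.9  48.1]
```

{"method": "send_rows", "body": {"steps": [[[0.03,0,0.14,0,1],[0.02,0,0.14,0,1],[0.01,0,0.14,0,1],[0,0,0.14,0,1],[0,0,0,0,1]]]}}

```text
time_s: 25.33
ee_pos: [592.6, 174.1, 64.8]
ee_rot: [179.9, -0.3, 95.6]
force: [0.9, 9.7, -0.1]
gripper_width: 90.9
gripper_force: 4.7
```

Run:
```python
from h import *
st(); top("wrist")
```

```text
t 25.33 tcp_b [ 45.5 151.2  64.8] rot [179.9  -0.3  95.6] F_b [ 1.8  9.6 -0.1] w 90.9 gf 4.7
wrist n 4548 normal [-0.    -0.093  0.996] theta 5.3 c [ 17.1 112.3  76.4] yrange [ 96.6 127. ] x [-14.6  48.3]
```

{"method": "send_rows", "body": {"steps": [[[0,0,0.08,0,1],[0,0,0.08,0,1],[0,0,0.08,0,1],[0,0,0.06,0,1],[0,0,0,0,1]]]}}

```text
time_s: 25.8
ee_pos: [593.1, 174.4, 53.8]
ee_rot: [179.8, -0.3, 95.6]
force: [1.2, 10.4, -0.7]
gripper_width: 91.4
gripper_force: 5.2
```

Run:
```python
from h import *
st(); img,B=top("wrist"); save("wrist5",img)
```

```text
t 25.8 tcp_b [ 46.1 151.5  53.8] rot [179.8  -0.3  95.6] F_b [ 2.2 10.2 -0.7] w 91.4 gf 5.2
wrist n 4520 normal [ 0.002 -0.011  1.   ] theta 0.6 c [ 17.8 113.8  67.1] yrange [ 99.5 127.6] x [-12.9  48.3]
```

View pics/wrist5.png

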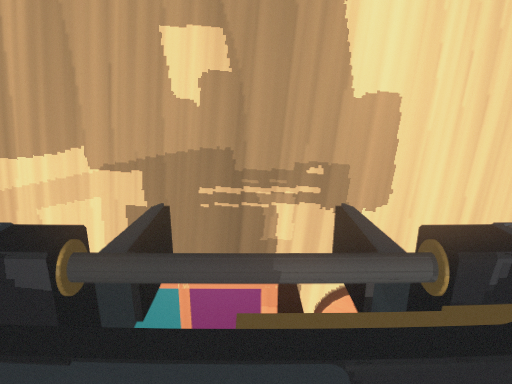

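The wrist view shows the panel flat with its copper border up at (215,300), its end against the finger's side. Backing off, then going round to the robot-side edge.

{"method": "send_rows", "body": {"steps": [[[0.1,0,0,0,1],[0.25,0,0,0,1],[0.3,0,0,0,1],[0,0,-0.9,0,0],[0,0,-0.9,0,0]]]}}

```text
time_s: 26.27
ee_pos: [587.3, 197.4, 124.1]
ee_rot: [-179.6, 0.1, 95.8]
force: [0.2, 0.5, 0.2]
gripper_width: 80.5
gripper_force: 0.0
```

{"method": "send_rows", "body": {"steps": [[[0,0,-0.9,0,0],[-0.57,-0.7,0,0,0],[-0.57,-0.7,0,0,0],[-0.57,-0.7,0,0,0],[-0.57,-0.7,0,0,0]]]}}

```text
time_s: 26.68
ee_pos: [485.6, 94.4, 161.8]
ee_rot: [-180.0, 0.1, 95.8]
force: [0.1, -0.1, 1.1]
gripper_width: 47.5
gripper_force: 0.0
```

{"method": "send_rows", "body": {"steps": [[[-0.57,-0.7,0,0,0],[0,0,0,0,0],[0,0,0,0,0]]]}}

```text
time_s: 26.93
ee_pos: [460.5, 68.9, 162.2]
ee_rot: [180.0, 0.0, 95.7]
force: [0.2, 0.2, 0.1]
gripper_width: 27.4
gripper_force: 0.0
```

Run:
```python
from h import *
st()
for n in("scene","side"):
    img,W=cloud(n); B=tb(W); np.savez(n+"6.npz",B=B)
    q=B[(B[...,0]>-75)&(B[...,0]<66)&(B[...,1]>6)&(B[...,1]<160)&(B[...,2]>64.5)&(B[...,2]<71)]
    r=cv2.minAreaRect(q[:,:2].astype(np.float32)); A=np.c_[q[:,:2],np.ones(len(q))]; c=np.linalg.lstsq(A,q[:,2],rcond=None)[0]
    print(n,r,"tilt deg",np.degrees(c[:2]).round(2),q[:,2].mean().round(1),"x",np.percentile(q[:,0],[1,99]).round(1),"y",np.percentile(q[:,1],[1,99]).round(1))
save("scene6",cloud("scene")[0][130:310,120:400].repeat(2,0).repeat(2,1))
```

```text
t 26.93 tcp_b [-95.9  59.  162.2] rot [180.    0.   95.7] F_b [0.2 0.2 0.1] w 27.4 gf 0.0
scene ((6.825950622558594, 69.36810302734375), (126.894775390625, 113.04894256591797), 89.42733764648438) tilt deg [0.09 0.04] 67.1 x [-46.8  61.4] y [  7.4 131.9]
side ((-2.82568359375, 71.25460815429688), (131.16281127929688, 137.2241973876953), 89.62397003173828) tilt deg [ 0.05 -0.01] 67.9 x [-48.8  60.1] y [  7.4 134.9]
```

View pics/scene6.png

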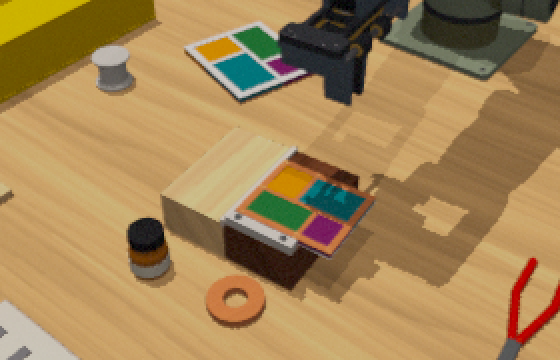

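The picture shows the panel flat and copper side up beside the ridge, centred at (305,205), with a gap of a few mm to the rail. Now I push it to the rail from the robot side.

{"method": "send_rows", "body": {"steps": [[[0,0,0.9,0,0],[0,0,0.9,0,0],[0,0,0.4,0,0],[0,0,0.2,0,0],[0,0,0,0,0]]]}}

```text
time_s: 27.5
ee_pos: [461.2, 70.0, 64.2]
ee_rot: [-179.8, 0.0, 95.8]
force: [0.0, -0.1, -0.7]
gripper_width: 0.3
gripper_force: 0.0
```

{"method": "send_rows", "body": {"steps": [[[0,0.15,0,0,0],[0,0.2,0,0,0],[0,0.2,0,0,0],[0,0,0,0,0]]]}}

```text
time_s: 27.83
ee_pos: [487.1, 72.1, 67.3]
ee_rot: [179.7, -0.0, 95.8]
force: [0.4, -0.1, 0.5]
gripper_width: 0.5
gripper_force: 0.0
```

Run:
```python
from h import *
st()
```

```text
t 27.83 tcp_b [-69.1  59.7  67.3] rot [179.7  -0.   95.8] F_b [ 0.4 -0.1  0.5] w 0.5 gf 0.0
```

{"method": "send_rows", "body": {"steps": [[[0,0,0.08,0,0],[0,0,0,0,0],[0,0,0,0,0]]]}}

```text
time_s: 28.08
ee_pos: [482.9, 71.5, 62.6]
ee_rot: [-180.0, 0.0, 95.7]
force: [-1.0, 0.3, -0.6]
gripper_width: 0.3
gripper_force: 0.0
```

{"method": "send_rows", "body": {"steps": [[[0,0.08,0,0,0],[0,0.08,0,0,0],[0,0.06,0,0,0],[0,0,0,0,0]]]}}

```text
time_s: 28.42
ee_pos: [493.0, 72.6, 62.9]
ee_rot: [179.9, 0.0, 95.8]
force: [0.2, 0.6, 0.0]
gripper_width: 0.1
gripper_force: 0.0
```

Run:
```python
from h import *
st()
```

```text
t 28.42 tcp_b [-63.2  59.6  62.9] rot [179.9   0.   95.8] F_b [0.2 0.6 0. ] w 0.1 gf 0.0
```

{"method": "send_rows", "body": {"steps": [[[0,0.06,0,0,0],[0,0.06,0,0,0],[0,0.05,0,0,0],[0,0,0,0,0]]]}}

```text
time_s: 28.75
ee_pos: [498.8, 73.2, 62.6]
ee_rot: [-180.0, 0.0, 95.8]
force: [-0.5, 0.2, 1.2]
gripper_width: 0.6
gripper_force: 0.5
```

{"method": "send_rows", "body": {"steps": [[[0,0.05,0,0,0],[0,0.04,0,0,0],[0,0,0,0,0],[0,0,0,0,0]]]}}

```text
time_s: 29.08
ee_pos: [501.7, 73.5, 62.5]
ee_rot: [-179.9, -0.0, 95.7]
force: [-3.6, 0.2, 1.9]
gripper_width: 0.4
gripper_force: 2.0
```

Run:
```python
from h import *
st()
```

```text
t 29.08 tcp_b [-54.4  59.7  62.5] rot [-179.9   -0.    95.7] F_b [-3.6  0.5  1.9] w 0.4 gf 2.0
```

{"method": "send_rows", "body": {"steps": [[[0,0.04,0,0,0],[0,0.03,0,0,0],[0,0,0,0,0],[0,0,0,0,0]]]}}

```text
time_s: 29.42
ee_pos: [501.9, 73.5, 62.5]
ee_rot: [-179.6, 0.0, 95.7]
force: [-9.2, -0.3, 6.9]
gripper_width: 0.4
gripper_force: 5.0
```

Run:
```python
from h import *
st()
```

```text
t 29.42 tcp_b [-54.2  59.7  62.5] rot [-179.6    0.    95.7] F_b [-9.2  0.6  6.9] w 0.4 gf 5.0
```

{"method": "send_rows", "body": {"steps": [[[0,-0.05,0,0,0],[0,-0.15,0,0,0],[0,-0.4,0,0,0],[0,-0.3,-0.3,0,0],[0,0,-0.9,0,0]]]}}

```text
time_s: 29.83
ee_pos: [464.2, 69.5, 107.2]
ee_rot: [-179.4, 0.0, 95.8]
force: [0.2, -0.1, -1.2]
gripper_width: 0.5
gripper_force: 0.0
```

{"method": "send_rows", "body": {"steps": [[[0,-0.5,-0.5,0,0],[0,-0.5,-0.5,0,0],[0,0,0,0,0],[0,0,0,0,0]]]}}

```text
time_s: 30.17
ee_pos: [430.9, 66.3, 151.9]
ee_rot: [179.7, 0.0, 95.8]
force: [0.5, -0.6, -0.8]
gripper_width: 0.5
gripper_force: 0.0
```

Run:
```python
from h import *
st()
for n in("scene","side"):
    img,W=cloud(n); B=tb(W); hsv=cv2.cvtColor(img,cv2.COLOR_RGB2HSV)
    q=B[(B[...,0]>-75)&(B[...,0]<64)&(B[...,1]>6)&(B[...,1]<160)&(B[...,2]>64.5)&(B[...,2]<71)]
    A=np.c_[q[:,:2],np.ones(len(q))]; c=np.linalg.lstsq(A,q[:,2],rcond=None)[0]
    print(n,"tilt",np.degrees(c[:2]).round(2),q[:,2].mean().round(1),"x",np.percentile(q[:,0],[1,99]).round(1),"y",np.percentile(q[:,1],[1,99]).round(1))
    # robot-side edge line and jut-side far edge
    Y=[];X=[];X2=[];Y2=[]
    r=B[(B[...,0]>-75)&(B[...,0]<85)&(B[...,1]>100)&(B[...,1]<160)&(B[...,2]>64.5)&(B[...,2]<71)]
    for a in range(12,130,6):
        k=q[(q[:,1]>=a)&(q[:,1]<a+6)]
        if len(k)>5: Y.append(a+3);X.append(np.sort(k[:,0])[:2].mean())
        k=r[(r[:,1]>=a)&(r[:,1]<a+6)]
        if len(k)>5: X2.append(np.sort(k[:,0])[-2:].mean())
    print("near edge slope",np.polyfit(Y,X,1).round(4),"far edge on jut",np.round(X2,1))
    save(n+"7",img[130:310,120:400].repeat(2,0).repeat(2,1))
```

```text
t 30.17 tcp_b [-125.6   59.2  151.9] rot [179.7   0.   95.8] F_b [ 0.5 -0.6 -0.8] w 0.5 gf 0.0
scene tilt [-0.02  0.04] 67.0 x [-42.2  62.3] y [  7.1 131.6]
near edge slope [-1.15000e-02 -4.09317e+01] far edge on jut [65.  66.6 66.4 65.2 66.9 66.3]
side tilt [ 0.09 -0.  ] 67.9 x [-44.   62.9] y [  7.3 135.3]
near edge slope [-1.45000e-02 -4.24383e+01] far edge on jut [61.  64.2 63.8 62.2 64.9 64.4]
```

View pics/scene7.png

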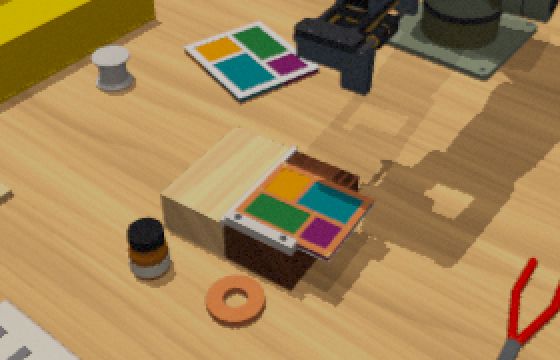

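The picture shows the panel copper side up, flat and snug along the rail, with the arm clear and nothing else moved.

```bash
python3 -c "
from h import *
print(env.job_done())"
```

```text
the job is handed in; nothing more can be done
None
```

The panel is turned over and lies flat on the dark bed, copper back up, snug along the rail and beside the ridge. The arm is clear and nothing else on the bench has visibly moved. I handed the job in at about 30 s; no verdict was reported back.

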